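# Roll a cap strip home on a row of tubes

### The job

An orange strip of twelve push-caps lies loosely on a row of tubes in the white rack. Take the hand roller from its stand, press it firmly on the strip at the end with the green tab and roll along to the other end until every cap is fully home, then hang the roller upright in its stand again. Only the roller may touch the rack and caps, and the other things on the bench stay where they are.

Things in the scene. Friction and masses are not known exactly. Their poses are not given: they have to be found in the camera images.
- tab_end (a point): Point on the fixed rack, where the top centre of the strip's FIRST cap lies when fully home, 52 mm above the bench; loose caps stand up to 5 mm higher. The strip is 12 orange caps in a row, 9 mm pitch, 9 mm wide; a green pull-tab and a green band round the block mark this end. Rack: white block, top at z = 42 mm, on a grey foot 48x144 mm. Axes: y along the strip, from far end to tab end; z up.
- far_end (a point): The same point for the LAST cap, at the end without tab; 99 mm from tab_end. Same axes.
- roller_grip (a point): Middle of the hand roller's upright yellow handle, 34 mm (its x) by 26 mm (its y), 52 mm tall: grip here from above. Below it a black guard 62x58x5 mm, its underside 31 mm under this point, then a steel fork and a black rubber wheel, 32 mm diameter, 24 mm wide, axle along x (rolls along y). Unloaded, the wheel's underside is 86 mm below this point. Weighs about 0.25 kg.
- stand_top (a point): Rim centre of the roller's fixed stand: grey open box 56x54 mm outside, 46x44 mm inside (x, y), rim 62 mm above the bench, on a black foot 84x82x5 mm. Parked, as at the start, fork (38 mm along x) and wheel hang in the box and the guard lies on the rim, with roller_grip 31 mm above this point and the roller's axes along the stand's (a half turn is equal).
- roller_fork (a joint): Spring travel of the roller's fork and wheel up into the handle: 0 unloaded, 0.012 m at most. The spring pushes back with 5 N at first and 0.6 N more per mm (12 N at the end).
- roller_wheel (a joint): Turn of the roller's wheel on its axle, rad, free in both directions, 0 at the start; 0.062 rad per mm rolled.
- cap_1 (a joint): Cap 1 of 12, counted from the green tab: 0 = fully up, 0.005 m = fully home; stays where it is pushed, takes about 4 N to push.
- cap_2 (a joint): Cap 2 of 12, counted from the green tab: 0 = fully up, 0.005 m = fully home; stays where it is pushed, takes about 4 N to push.
- cap_3 (a joint): Cap 3 of 12, counted from the green tab: 0 = fully up, 0.005 m = fully home; stays where it is pushed, takes about 4 N to push.
- cap_4 (a joint): Cap 4 of 12, counted from the green tab: 0 = fully up, 0.005 m = fully home; stays where it is pushed, takes about 4 N to push.
- cap_5 (a joint): Cap 5 of 12, counted from the green tab: 0 = fully up, 0.005 m = fully home; stays where it is pushed, takes about 4 N to push.
- cap_6 (a joint): Cap 6 of 12, counted from the green tab: 0 = fully up, 0.005 m = fully home; stays where it is pushed, takes about 4 N to push.
- cap_7 (a joint): Cap 7 of 12, counted from the green tab: 0 = fully up, 0.005 m = fully home; stays where it is pushed, takes about 4 N to push.
- cap_8 (a joint): Cap 8 of 12, counted from the green tab: 0 = fully up, 0.005 m = fully home; stays where it is pushed, takes about 4 N to push.
- cap_9 (a joint): Cap 9 of 12, counted from the green tab: 0 = fully up, 0.005 m = fully home; stays where it is pushed, takes about 4 N to push.
- cap_10 (a joint): Cap 10 of 12, counted from the green tab: 0 = fully up, 0.005 m = fully home; stays where it is pushed, takes about 4 N to push.
- cap_11 (a joint): Cap 11 of 12, counted from the green tab: 0 = fully up, 0.005 m = fully home; stays where it is pushed, takes about 4 N to push.
- cap_12 (a joint): Cap 12 of 12, counted from the green tab: 0 = fully up, 0.005 m = fully home; stays where it is pushed, takes about 4 N to push.
- specimen_cup_1_mid (a point): Middle of a bystander, to be left alone: white specimen cup with red cap, 60 mm wide, 66 mm tall.
- slide_box_mid (a point): Middle of a bystander, to be left alone: dark blue slide box, 38x89x32 mm.
- stain_bottle_b_mid (a point): Middle of a bystander, to be left alone: brown bottle with blue cap, 50 mm wide, 111 mm tall.
- kit_small_b_mid (a point): Middle of a bystander, to be left alone: white and orange carton, 51x62x35 mm.
- swab_tub_mid (a point): Middle of a bystander, to be left alone: white tub with orange lid, 48 mm wide, 41 mm tall.
Not all that is in view belongs to the job. Leave any pink, purple or turquoise look-alike of the part that bears roller_grip alone.

How it is judged:
By the outcome, as a careful person would: the job done as asked, in the order asked, and still so for the second after the job is handed in, with the robot touching nothing.
It also fails if it takes over 54 s, if anything falls off the work surface, if the arm or the gripper's body presses on something with over 40 N, if the wrist force passes 120 N, or if a joint passes its speed limit or range.

### The arm

A 7-joint arm with a two-finger parallel gripper is mounted at the origin on a cart in front of the work surface, level with it; the furniture and walls round the work are solid. World frame = base frame: x ahead of the robot, y to its left, z up, the work surface at z = 0. Lengths are in m, angles in rad, forces in N, time in s.
With the tool pointing down it reaches from about 0.4 to 0.75 m from the base axis. Payload 19.5 kg.
Tool frame: the origin (TCP) lies between the finger pads; the fingertips stand 19 mm ahead of it and the grasp point (between the pads) is the TCP; z points along the fingers, y is the line along which they close (so a half turn about z gives the same grasp; the last joint's range is limited). The gripper opens to 85 mm and grips with 20 to 120 N. Pads are 22 mm wide; open, the fingers measure 114 mm over their backs; the gripper's body (76 mm by 85 mm) begins 54 mm behind the grasp point. The pads swing forward as they close: fully open they stand 13 mm farther back than shut.
Start: joints at [1.112, 0.707, -0.028, 1.485, 0.022, 0.951, -0.075], TCP at [0.233, -0.526, 0.25] pointing down, gripper open.
Joint ranges: [-2.71, 2.71], [-0.32, 2.16], [-1.57, 1.52], [0, 2.45], [-1.46, 4.6], [0, 2.02], [-2.83, 2.83]. Speed limits (rad/s): [1.89, 1.89, 2.57, 2.57, 3.01, 3.01, 3.01].

### API

Orientations are given as [roll, pitch, yaw] about the fixed x, y, z axes, in that order (R = Rz(yaw) Ry(pitch) Rx(roll)).
In Python, from plant import r gives the robot as it stands.
- The arm moves only by the shell command python3 -m handwheel 'ROWS' [FORCE]. ROWS is JSON, a list of rows, each an object of numbers: "tx", "ty", "tz": the shift along the tool's x, y, z in m; "turn": the turn about the tool's z in degrees; "hand": the opening, from 0 (shut) to 1 (fully open). A call has 1 to 12 rows; each row is the pose to reach, as a shift and turn from the pose commanded when the call began, along the tool's axes at that moment; what a row does not reach only later rows make up. A row lasts 1/10 s, in which the tool goes at most 50 mm and 8.59 degrees, less where a joint would pass 70% of its speed; a pose out of reach is approached as far as the arm can. A call with a gripper value outside its range is refused whole. The fingers move at their own pace and stop on an object; FORCE is the grip in N (left out, the last holds). Time passes only in rows, so rows that repeat a pose let the fingers close. It gives the time, the measured TCP pose, the force, the opening and the grip force at its end, in the units of the state.
- r.get_state(): the state, without advancing time (a new reading comes with each control period).
- r.grab_frame(name): name is "scene" or "top"; returns the picture (480x640x3 uint8, red, green, blue); there is no depth.
- r.get_calibration(name): a dict with "vfov" (degrees; the focal length in pixels is half the picture's height over the tangent of half this angle, whatever the lens; pixels are square), "cx", "cy" (the principal point, pixels), "dist" ([k1, k2, p1, p2, k3] as OpenCV has them; the pictures are not rectified), "T" (4x4, takes a point from camera to world coordinates). Camera axes: x right, y up, looking along -z (the intrinsics and any distortion apply to the point x, -y, -z); pixel columns grow to the right and rows downward; lengths in m; the calibration is good to about 2 mm. A picture is of the moment at which its call begins. get_calibration takes no time and is no camera call.
- r.finish_job(): hands the job in; it is judged then, once.
The state is a dict: "time_s": time; "q": joint angles; "dq": joint speeds; "joint_torque": joint torques, N m; "ee_pos": TCP position; "tcp_rot": TCP orientation; "contact_force": force on the tool from outside, world axes, zero at the start; "moment": the same for the moment, N m; "width": opening from 0.0 (shut) to 1.0 (fully open); "finger_force": force on a finger pad.
Only numpy, scipy, OpenCV 4.12 (cv2) and the standard library are available. Lean on these libraries where they do the work, as an engineer would, in place of code of your own. Each camera call takes 0.05 s, during which the arm holds its last target. There are 200 camera calls.

## Working session

There is one attempt and no reset: what is moved stays moved. The work goes in short steps, Python scripts to look and compute and a shell command to move; the robot and the scene stay as the last step left them, time stands still between calls to the robot, and variables do not carry over. Pictures are saved under pics/ and viewed, at most 12 in all, crops included, and the job is handed in when it is done.

```bash
mkdir -p pics; python3 - <<'E'
from plant import r
import cv2,numpy as np
for n in("scene","top"):
    im=r.grab_frame(n); cv2.imwrite(f"pics/{n}0.png",im[:,:,::-1]); c=r.get_calibration(n); print(n,c["vfov"],c["cx"],c["cy"],c["dist"],np.round(c["T"],3).tolist())
s=r.get_state();print(s["time_s"],s["ee_pos"],s["tcp_rot"],s["width"],s["contact_force"])
E
```

```text
scene 43.72759918719232 326.21739393494744 237.91017817697312 [-0.05006247  0.          0.          0.          0.        ] [[0.867, 0.371, -0.332, -0.077], [-0.498, 0.671, -0.549, -1.04], [0.019, 0.641, 0.767, 1.417], [0.0, 0.0, 0.0, 1.0]]
top 53.31666571539271 313.1327952869265 237.31603085070617 [-0.04836791  0.          0.          0.          0.        ] [[-0.007, 0.988, -0.154, 0.331], [-1.0, -0.003, 0.023, -0.065], [0.022, 0.155, 0.988, 1.266], [0.0, 0.0, 0.0, 1.0]]
0.1 [ 0.23267414 -0.52557754  0.24988955] [-3.14060244e+00  4.00282268e-05  4.16768062e-01] 0.9989706929727242 [-0.36607949 -0.36201908  0.18756706]
```

View pics/scene0.png

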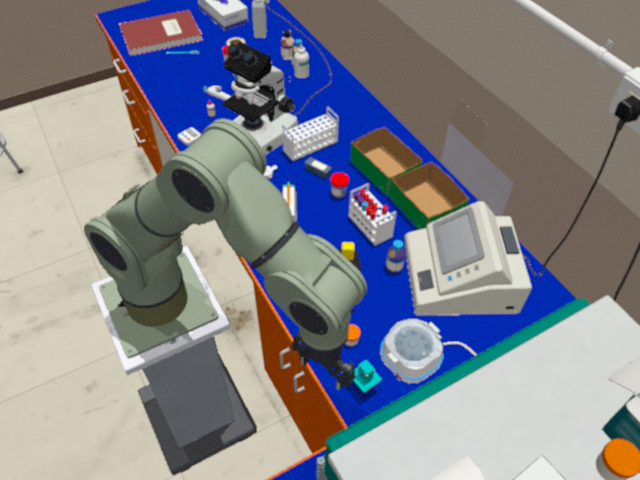

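View pics/top0.png

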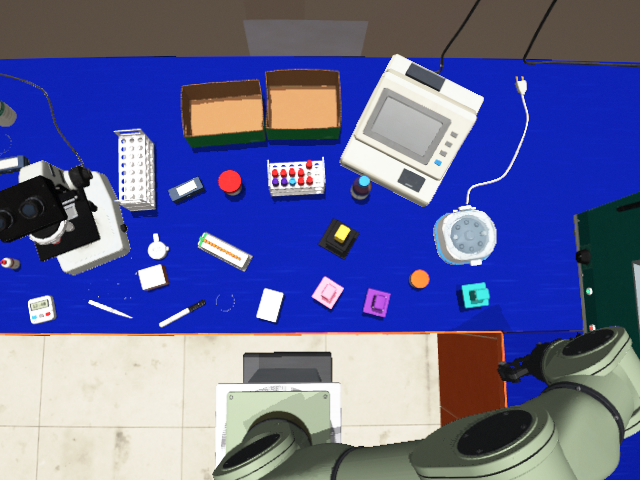

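The top view shows the yellow handle near (342,233) on its black stand. The rack with the orange strip runs from about (200,240) to (250,265). I'll zoom in and measure both.

```bash
cat > h.py <<'E'
import cv2,numpy as np
from plant import r
def K(c):
    f=240/np.tan(np.radians(c["vfov"]/2)); return np.array([[f,0,c["cx"]],[0,f,c["cy"]],[0,0,1.]])
def ray(n,uv,z):
    c=r.get_calibration(n);T=np.array(c["T"]);p=cv2.undistortPoints(np.array(uv,float).reshape(-1,1,2),K(c),np.array(c["dist"])).reshape(-1,2)
    d=np.c_[p[:,0],-p[:,1],-np.ones(len(p))]@T[:3,:3].T
    return T[:3,3]+d*((z-T[2,3])/d[:,2])[:,None]
def proj(n,P):
    c=r.get_calibration(n);T=np.array(c["T"]);q=(np.atleast_2d(P)-T[:3,3])@T[:3,:3]*[1,-1,-1]
    return cv2.projectPoints(q,np.zeros(3),np.zeros(3),K(c),np.array(c["dist"]))[0].reshape(-1,2)
def blobs(im,lo,hi,box,amin=4):
    x0,y0,x1,y1=box;h=cv2.cvtColor(im,cv2.COLOR_RGB2HSV);m=cv2.inRange(h,np.array(lo),np.array(hi));k=np.zeros_like(m);k[y0:y1,x0:x1]=m[y0:y1,x0:x1]
    return [(np.round(cv2.minAreaRect(q)[0],1),np.round(cv2.minAreaRect(q)[1],1),round(cv2.minAreaRect(q)[2],1),cv2.boxPoints(cv2.minAreaRect(q))) for q in cv2.findContours(k,cv2.RETR_EXTERNAL,cv2.CHAIN_APPROX_NONE)[0] if cv2.contourArea(q)>=amin],k
E
python3 - <<'E'
from h import *
im=cv2.imread("pics/top0.png")[:,:,::-1].copy()
for nm,lo,hi,box,z in(("yellow",(22,120,100),(35,255,255),(310,210,370,265),.119),("orange",(5,90,120),(20,255,255),(190,225,260,280),.054),("green",(40,60,60),(90,255,255),(190,225,260,280),.048),("white",(0,0,170),(180,50,255),(190,225,260,280),.042),("standblk",(0,0,0),(180,255,70),(310,210,370,265),.0)):
    B,k=blobs(im,lo,hi,box)
    for b in B: print(nm,b[:3],np.round(ray("top",b[3],z)[:,:2],4).tolist(),np.round(ray("top",[b[0]],z)[0],4))
a=cv2.resize(im[215:280,190:265],None,fx=5,fy=5,interpolation=2);b=cv2.resize(im[215:280,305:380],None,fx=5,fy=5,interpolation=2)
cv2.imwrite("pics/crop1.png",np.hstack([a,b])[:,:,::-1])
E
```

```text
yellow (array([341.5, 233. ]), array([11.1, 17. ]), 31.0) [[0.5102, -0.1385], [0.5461, -0.1603], [0.5318, -0.1835], [0.496, -0.1615]] [ 0.521  -0.1609  0.119 ]
orange (array([221.5, 249. ]), array([41.1,  2.9]), 27.6) [[0.5128, 0.1896], [0.5193, 0.1864], [0.4699, 0.0924], [0.4634, 0.0956]] [0.4913 0.1408 0.054 ]
green (array([201.2, 238.8]), array([ 4.8, 13.9]), 28.6) [[0.5059, 0.2083], [0.5376, 0.1921], [0.5315, 0.1811], [0.4999, 0.1973]] [0.5187 0.1947 0.048 ]
white (array([223.2, 250.1]), array([48.7, 16.1]), 26.6) [[0.4999, 0.2041], [0.5375, 0.1866], [0.4802, 0.0729], [0.4431, 0.0908]] [0.49   0.1384 0.042 ]
standblk (array([338.5, 238.2]), array([29.6, 30.4]), 29.7) [[0.5108, -0.1077], [0.5827, -0.1491], [0.5422, -0.218], [0.471, -0.1761]] [ 0.5265 -0.1626  0.    ]
```

View pics/crop1.png

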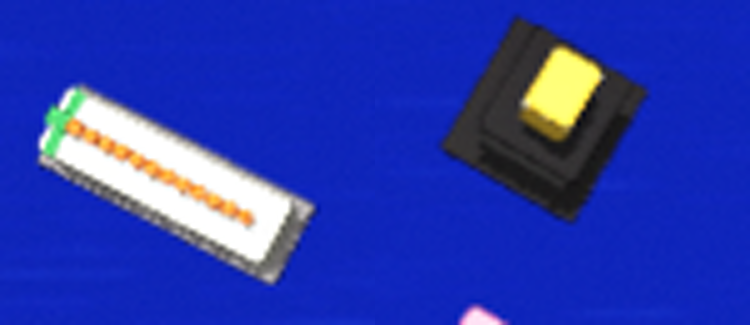

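Handle grip point is about (0.525, -0.163) with the roller's y at about 59°. The strip centre is about (0.491, 0.141), with tab_end near (0.514, 0.185), far_end near (0.468, 0.097) and its direction about 62.5°. The sizes agree with those given: foot 83 x 84 mm, strip 106 mm. Moving above the handle now.

```bash
python3 -m handwheel '[{"tx":0.02,"ty":-0.01,"turn":-2,"hand":0.65},{"tx":0.06,"ty":-0.03,"turn":-6,"hand":0.65},{"tx":0.10,"ty":-0.05,"turn":-11,"hand":0.65},{"tx":0.14,"ty":-0.07,"turn":-16,"hand":0.65},{"tx":0.18,"ty":-0.09,"turn":-21,"hand":0.65},{"tx":0.22,"ty":-0.113,"turn":-26,"hand":0.65},{"tx":0.26,"ty":-0.134,"turn":-31,"hand":0.65},{"tx":0.30,"ty":-0.155,"turn":-35.4,"hand":0.65},{"tx":0.34,"ty":-0.175,"turn":-35.4,"hand":0.65},{"tx":0.38,"ty":-0.196,"turn":-35.4,"hand":0.65},{"tx":0.405,"ty":-0.209,"turn":-35.4,"hand":0.65},{"tx":0.414,"ty":-0.2137,"turn":-35.4,"hand":0.65}]' 60
python3 - <<'E'
from h import *
s=r.get_state();print(s["time_s"],s["ee_pos"],s["tcp_rot"],s["contact_force"],s["q"])
for n in("scene","top"): cv2.imwrite(f"pics/{n}1.png",r.grab_frame(n)[:,:,::-1])
im=cv2.imread("pics/scene0.png")[:,:,::-1].copy()
for uv,z in (([361,182],.111),([361,195],0)): print(ray("top",[uv],z))
print("predict scene handle top/strip ends",proj("scene",[[.5245,-.163,.119],[.5143,.1846,.052],[.4683,.097,.052]]))
E
```

```text
0.1 [ 0.23267414 -0.52557754  0.24988955] [-3.14060244e+00  4.00282268e-05  4.16768062e-01] [-0.36607949 -0.36201908  0.18756706] [ 1.1123205   0.70701562 -0.02760951  1.48494871  0.02200537  0.95092201
 -0.07550443]
[[ 0.65143444 -0.21258452  0.111     ]]
[[ 0.64559683 -0.22592125  0.        ]]
predict scene handle top/strip ends [[347.89006608 245.06339386]
 [288.05738196 185.94614894]
 [287.93579562 208.65008975]]validation failed for argument at $[0]...
```

```bash
python3 - <<'E'
import cv2,numpy as np
a=cv2.imread("pics/scene1.png")[140:300,230:430];b=cv2.imread("pics/scene0.png")[140:300,230:430]
cv2.imwrite("pics/crop2.png",np.hstack([cv2.resize(i,None,fx=2,fy=3,interpolation=2) for i in (b,a)]))
E
```

```text
(no output)
```

View pics/crop2.png

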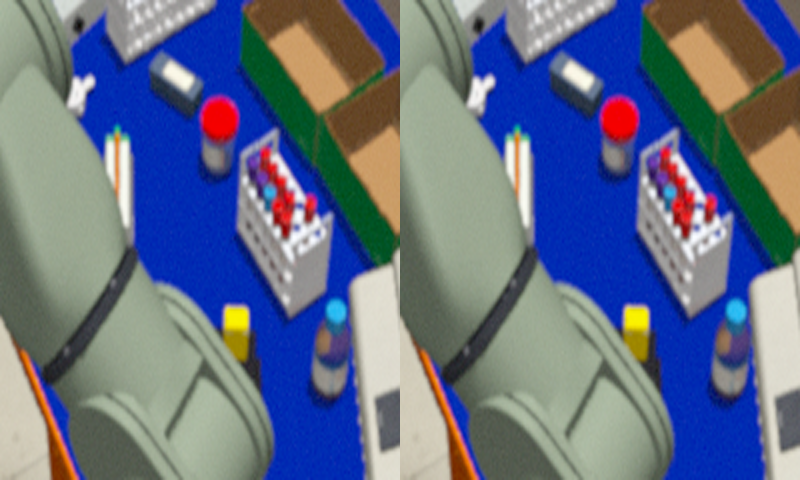

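View pics/top1.png

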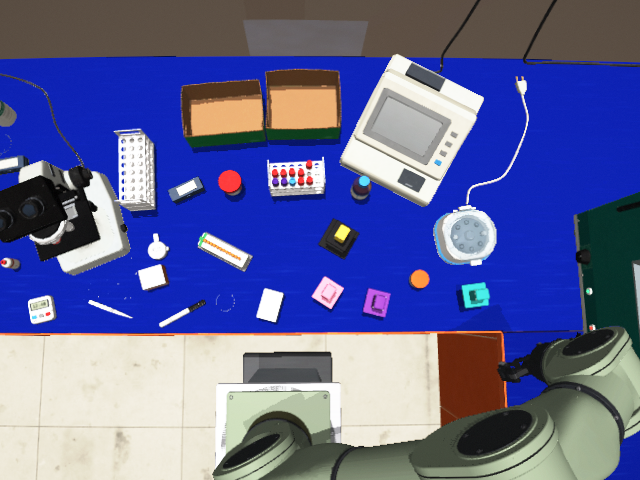

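The call was refused, so the arm has not moved. The rows probably need every key, `tz` included. In the scene view the yellow top is near (348,246), as predicted, so the handle position is confirmed.

```bash
python3 -m handwheel '[{"tx":0.02,"ty":-0.01,"tz":0,"turn":-2,"hand":0.65},{"tx":0.06,"ty":-0.03,"tz":0,"turn":-6,"hand":0.65},{"tx":0.10,"ty":-0.05,"tz":0,"turn":-11,"hand":0.65},{"tx":0.14,"ty":-0.07,"tz":0,"turn":-16,"hand":0.65},{"tx":0.18,"ty":-0.09,"tz":0,"turn":-21,"hand":0.65},{"tx":0.22,"ty":-0.113,"tz":0,"turn":-26,"hand":0.65},{"tx":0.26,"ty":-0.134,"tz":0,"turn":-31,"hand":0.65},{"tx":0.30,"ty":-0.155,"tz":0,"turn":-35.4,"hand":0.65},{"tx":0.34,"ty":-0.175,"tz":0,"turn":-35.4,"hand":0.65},{"tx":0.38,"ty":-0.196,"tz":0,"turn":-35.4,"hand":0.65},{"tx":0.405,"ty":-0.209,"tz":0,"turn":-35.4,"hand":0.65},{"tx":0.414,"ty":-0.2137,"tz":0,"turn":-35.4,"hand":0.65}]' 60
python3 -c '
from plant import r
s=r.get_state();print(s["time_s"],s["ee_pos"],s["tcp_rot"],s["contact_force"],s["q"])'
```

```text
time_s: 1.4
ee_pos: [0.5263, -0.1598, 0.25]
tcp_rot: [-3.141, -0.001, 1.038]
contact_force: [0.1, -0.1, -0.3]
width: 0.649
finger_force: 0.0
1.4 [ 0.52626763 -0.15982231  0.25003495] [-3.14110813e+00 -1.13848417e-03  1.03822302e+00] [ 0.08583298 -0.08438923 -0.25713442] [ 0.31311046  0.66981535 -0.14332619  1.57583836  0.11151075  0.90406632
 -0.40126292]
```

```bash
python3 -m handwheel '[{"tx":0,"ty":0,"tz":0.03,"turn":0,"hand":0.65},{"tx":0,"ty":0,"tz":0.06,"turn":0,"hand":0.65},{"tx":0,"ty":0,"tz":0.085,"turn":0,"hand":0.65},{"tx":0,"ty":0,"tz":0.085,"turn":0,"hand":0.65},{"tx":0,"ty":0,"tz":0.085,"turn":0,"hand":0.65}]' 60
python3 - <<'E'
from h import *
im=r.grab_frame("scene");im2=r.grab_frame("top")
a=cv2.resize(im[170:300,270:430],None,fx=2.5,fy=2.5);b=cv2.resize(im2[180:310,260:420],None,fx=2.5,fy=2.5)
cv2.imwrite("pics/c3.png",np.hstack([a,b])[:,:,::-1]); print(r.get_state()["ee_pos"],r.get_state()["tcp_rot"])
E
```

```text
time_s: 1.9
ee_pos: [0.5248, -0.1632, 0.1659]
tcp_rot: [-3.142, 0.0, 1.034]
contact_force: [0.5, -0.4, 0.1]
width: 0.652
finger_force: 0.0
[ 0.52520785 -0.16312729  0.16664361] [ 3.14002734e+00 -4.50431352e-04  1.03419884e+00]
```

View pics/c3.png

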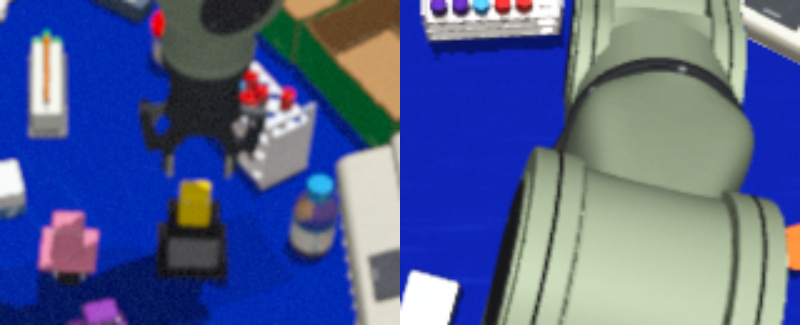

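The gripper stands centred over the yellow handle: fingers at 168 and 228 in the crop, handle at 196. Next I descend and grip.

```bash
python3 -m handwheel '[{"tx":0,"ty":0,"tz":0.025,"turn":0,"hand":0.65},{"tx":0,"ty":0,"tz":0.05,"turn":0,"hand":0.65},{"tx":0,"ty":0,"tz":0.065,"turn":0,"hand":0.65},{"tx":0,"ty":0,"tz":0.07,"turn":0,"hand":0.65},{"tx":0,"ty":0,"tz":0.07,"turn":0,"hand":0.65},{"tx":0,"ty":0,"tz":0.07,"turn":0,"hand":0.3},{"tx":0,"ty":0,"tz":0.07,"turn":0,"hand":0.3},{"tx":0,"ty":0,"tz":0.07,"turn":0,"hand":0.2},{"tx":0,"ty":0,"tz":0.07,"turn":0,"hand":0.2},{"tx":0,"ty":0,"tz":0.07,"turn":0,"hand":0.2},{"tx":0,"ty":0,"tz":0.07,"turn":0,"hand":0.2}]' 80
```

```text
time_s: 3.1
ee_pos: [0.5251, -0.1629, 0.0966]
tcp_rot: [3.14, -0.0, 1.035]
contact_force: [-2.5, 1.3, 9.7]
width: 0.389
finger_force: 80.0
```

```bash
python3 -m handwheel '[{"tx":0,"ty":0,"tz":-0.01,"turn":0,"hand":0.2},{"tx":0,"ty":0,"tz":-0.03,"turn":0,"hand":0.2},{"tx":0,"ty":0,"tz":-0.05,"turn":0,"hand":0.2},{"tx":0,"ty":0,"tz":-0.07,"turn":0,"hand":0.2},{"tx":0,"ty":0,"tz":-0.09,"turn":0,"hand":0.2},{"tx":0,"ty":0,"tz":-0.11,"turn":0,"hand":0.2},{"tx":0,"ty":0,"tz":-0.12,"turn":0,"hand":0.2},{"tx":0,"ty":0,"tz":-0.12,"turn":0,"hand":0.2},{"tx":0,"ty":0,"tz":-0.12,"turn":0,"hand":0.2}]' 80
python3 - <<'E'
from h import *
im=r.grab_frame("scene");cv2.imwrite("pics/s4.png",im[:,:,::-1]); s=r.get_state();print(s["ee_pos"],s["tcp_rot"],s["contact_force"],s["width"])
B,k=blobs(im,(40,60,60),(90,255,255),(270,170,310,230),1)
for b in B: print("green",b[:3],ray("scene",[b[0]],.045))
B,k=blobs(im,(5,90,120),(20,255,255),(270,170,310,230),3)
for b in B: print("orange",b[:3],ray("scene",b[3],.054)[:,:2].round(4).tolist(),ray("scene",[b[0]],.054))
cv2.imwrite("pics/c4.png",np.hstack([cv2.resize(im[175:235,265:315],(400,480)),cv2.resize(im[160:280,310:410],(400,480))])[:,:,::-1])
E
```

```text
time_s: 4.0
ee_pos: [0.5246, -0.1627, 0.2149]
tcp_rot: [-3.141, 0.0, 1.035]
contact_force: [0.9, -0.1, -3.5]
width: 0.389
finger_force: 79.8
[ 0.52451799 -0.16267587  0.2145981 ] [-3.14049087e+00  2.44936432e-04  1.03467803e+00] [ 0.05126438  0.20924093 -2.66498752] 0.3845153378208335
green (array([291.5, 185.5]), array([1., 3.]), 90.0) [[0.52798255 0.18733223 0.045     ]]
green (array([284.5, 185.5]), array([1., 3.]), 90.0) [[0.50822975 0.19820026 0.045     ]]
orange (array([288., 197.]), array([24.,  2.]), 90.0) [[0.5124, 0.1882], [0.518, 0.1851], [0.4697, 0.0924], [0.4643, 0.0954]] [[0.49068653 0.13947022 0.054     ]]
```

View pics/c4.png

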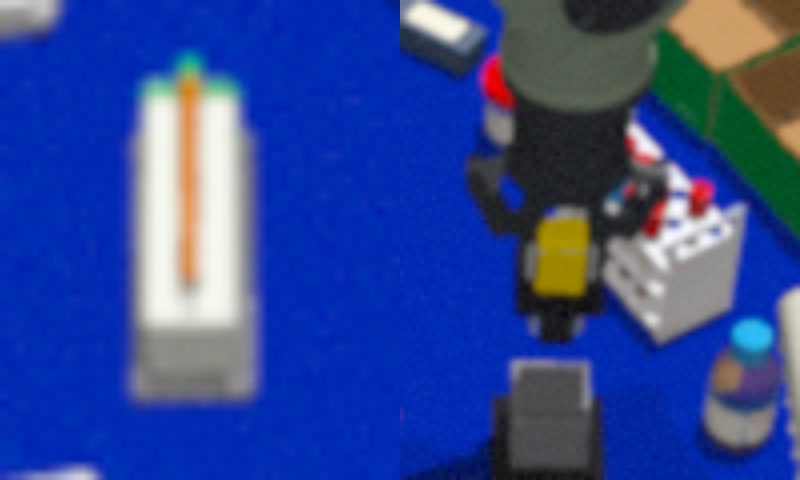

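Roller is held upright, and both views agree on the strip: tab_end about (0.514, 0.184), far_end about (0.468, 0.096), direction 62.4°. Carrying it over to the tab end.

```bash
python3 -m handwheel '[{"tx":0.011,"ty":-0.007,"tz":0,"turn":0,"hand":0.2},{"tx":0.04,"ty":-0.0255,"tz":0,"turn":0,"hand":0.2},{"tx":0.073,"ty":-0.0466,"tz":0,"turn":-1,"hand":0.2},{"tx":0.107,"ty":-0.0683,"tz":0,"turn":-1,"hand":0.2},{"tx":0.141,"ty":-0.09,"tz":0,"turn":-2,"hand":0.2},{"tx":0.175,"ty":-0.1116,"tz":0,"turn":-2,"hand":0.2},{"tx":0.209,"ty":-0.1333,"tz":0,"turn":-3.1,"hand":0.2},{"tx":0.243,"ty":-0.155,"tz":0,"turn":-3.1,"hand":0.2},{"tx":0.27,"ty":-0.1722,"tz":0,"turn":-3.1,"hand":0.2},{"tx":0.287,"ty":-0.183,"tz":0,"turn":-3.1,"hand":0.2},{"tx":0.2927,"ty":-0.1867,"tz":0,"turn":-3.1,"hand":0.2},{"tx":0.2927,"ty":-0.1867,"tz":0,"turn":-3.1,"hand":0.2}]' 80
python3 - <<'E'
from h import *
print(r.get_state()["ee_pos"])
im=r.grab_frame("scene");im2=r.grab_frame("top")
s=r.get_state();print(s["time_s"],s["ee_pos"],s["tcp_rot"],s["contact_force"])
cv2.imwrite("pics/c5.png",np.hstack([cv2.resize(im[130:230,240:340],(400,400)),cv2.resize(im2[200:300,170:270],(400,400))])[:,:,::-1])
E
```

```text
time_s: 5.25
ee_pos: [0.5133, 0.185, 0.2148]
tcp_rot: [-3.141, 0.0, 1.09]
contact_force: [0.3, -1.1, -3.1]
width: 0.389
finger_force: 80.0
[0.51328439 0.18502679 0.2148468 ]
5.35 [0.51380887 0.18321156 0.21510392] [-3.14157494e+00  8.31404637e-04  1.08776288e+00] [-0.32579313  0.35147632 -3.14849638]
```

View pics/c5.png

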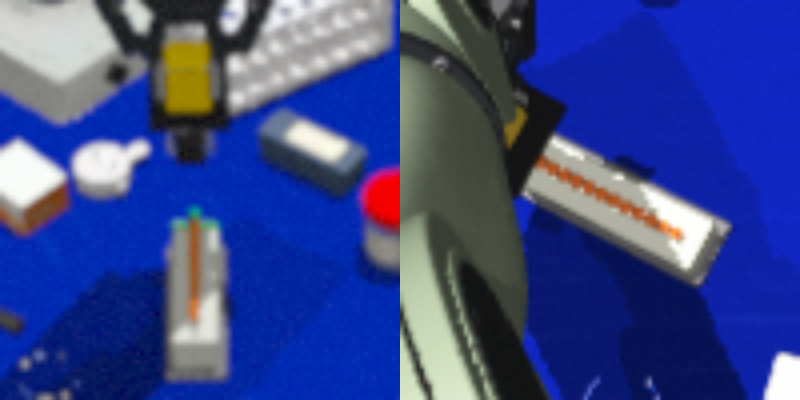

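Roller is in line with the strip over its tab end: the wheel is at column 190 and the strip at 194 of the 4x crop, about 2 mm apart, which is fine for a 24 mm wheel. Descending and pressing.

```bash
python3 -m handwheel '[{"tx":0,"ty":0,"tz":0.02,"turn":0,"hand":0.2},{"tx":0,"ty":0,"tz":0.045,"turn":0,"hand":0.2},{"tx":0,"ty":0,"tz":0.06,"turn":0,"hand":0.2},{"tx":0,"ty":0,"tz":0.066,"turn":0,"hand":0.2},{"tx":0,"ty":0,"tz":0.070,"turn":0,"hand":0.2},{"tx":0,"ty":0,"tz":0.073,"turn":0,"hand":0.2},{"tx":0,"ty":0,"tz":0.076,"turn":0,"hand":0.2},{"tx":0,"ty":0,"tz":0.078,"turn":0,"hand":0.2},{"tx":0,"ty":0,"tz":0.078,"turn":0,"hand":0.2},{"tx":0,"ty":0,"tz":0.078,"turn":0,"hand":0.2}]' 100
```

```text
time_s: 6.35
ee_pos: [0.5144, 0.1845, 0.1379]
tcp_rot: [3.141, -0.001, 1.089]
contact_force: [1.2, 1.4, 5.2]
width: 0.385
finger_force: 100.9
```

```bash
python3 -m handwheel '[{"tx":0,"ty":0,"tz":0.002,"turn":0,"hand":0.2},{"tx":0,"ty":0,"tz":0.004,"turn":0,"hand":0.2},{"tx":0,"ty":0,"tz":0.0055,"turn":0,"hand":0.2},{"tx":0,"ty":0,"tz":0.0055,"turn":0,"hand":0.2},{"tx":0,"ty":0,"tz":0.0055,"turn":0,"hand":0.2}]' 100
```

```text
time_s: 6.85
ee_pos: [0.5144, 0.1845, 0.1325]
tcp_rot: [3.141, -0.001, 1.089]
contact_force: [1.1, 0.4, 8.6]
width: 0.387
finger_force: 101.0
```

```bash
python3 -m handwheel '[{"tx":-0.002,"ty":0,"tz":0,"turn":0,"hand":0.2},{"tx":-0.006,"ty":0,"tz":0,"turn":0,"hand":0.2},{"tx":-0.010,"ty":0,"tz":0,"turn":0,"hand":0.2},{"tx":-0.015,"ty":0,"tz":0,"turn":0,"hand":0.2},{"tx":-0.020,"ty":0,"tz":0,"turn":0,"hand":0.2},{"tx":-0.025,"ty":0,"tz":0,"turn":0,"hand":0.2},{"tx":-0.030,"ty":0,"tz":0,"turn":0,"hand":0.2},{"tx":-0.035,"ty":0,"tz":0,"turn":0,"hand":0.2},{"tx":-0.040,"ty":0,"tz":0,"turn":0,"hand":0.2}]' 100
```

```text
time_s: 7.75
ee_pos: [0.4959, 0.1491, 0.1326]
tcp_rot: [3.14, -0.002, 1.089]
contact_force: [3.3, 5.7, 8.0]
width: 0.385
finger_force: 101.2
```

```bash
python3 -m handwheel '[{"tx":-0.005,"ty":0,"tz":0,"turn":0,"hand":0.2},{"tx":-0.010,"ty":0,"tz":0,"turn":0,"hand":0.2},{"tx":-0.015,"ty":0,"tz":0,"turn":0,"hand":0.2},{"tx":-0.020,"ty":0,"tz":0,"turn":0,"hand":0.2},{"tx":-0.025,"ty":0,"tz":0,"turn":0,"hand":0.2},{"tx":-0.030,"ty":0,"tz":0,"turn":0,"hand":0.2},{"tx":-0.035,"ty":0,"tz":0,"turn":0,"hand":0.2},{"tx":-0.040,"ty":0,"tz":0,"turn":0,"hand":0.2}]' 100
python3 -m handwheel '[{"tx":-0.005,"ty":0,"tz":0,"turn":0,"hand":0.2},{"tx":-0.010,"ty":0,"tz":0,"turn":0,"hand":0.2},{"tx":-0.015,"ty":0,"tz":0,"turn":0,"hand":0.2},{"tx":-0.019,"ty":0,"tz":0,"turn":0,"hand":0.2},{"tx":-0.021,"ty":0,"tz":0,"turn":0,"hand":0.2},{"tx":-0.021,"ty":0,"tz":0,"turn":0,"hand":0.2},{"tx":-0.021,"ty":0,"tz":0,"turn":0,"hand":0.2}]' 100
```

```text
time_s: 8.55
ee_pos: [0.4775, 0.1139, 0.1325]
tcp_rot: [3.14, -0.002, 1.089]
contact_force: [1.3, 4.4, 7.3]
width: 0.389
finger_force: 101.2
time_s: 9.25
ee_pos: [0.4673, 0.0943, 0.1323]
tcp_rot: [3.141, -0.0, 1.088]
contact_force: [0.0, -2.7, 7.1]
width: 0.389
finger_force: 101.2
```

```bash
python3 -m handwheel '[{"tx":0,"ty":0,"tz":-0.01,"turn":0,"hand":0.2},{"tx":0,"ty":0,"tz":-0.03,"turn":0,"hand":0.2},{"tx":0,"ty":0,"tz":-0.055,"turn":0,"hand":0.2},{"tx":0,"ty":0,"tz":-0.08,"turn":0,"hand":0.2},{"tx":0,"ty":0.02,"tz":-0.083,"turn":0,"hand":0.2},{"tx":0,"ty":0.05,"tz":-0.083,"turn":0,"hand":0.2},{"tx":0,"ty":0.09,"tz":-0.083,"turn":0,"hand":0.2},{"tx":0,"ty":0.12,"tz":-0.083,"turn":0,"hand":0.2},{"tx":0,"ty":0.13,"tz":-0.083,"turn":0,"hand":0.2},{"tx":0,"ty":0.13,"tz":-0.083,"turn":0,"hand":0.2}]' 100
python3 - <<'E'
from h import *
im=r.grab_frame("scene");cv2.imwrite("pics/s6.png",im[:,:,::-1])
s=r.get_state();print(s["time_s"],s["ee_pos"],s["contact_force"])
old=cv2.imread("pics/scene0.png")[:,:,::-1]
for i in (old,im):
    h=cv2.cvtColor(i.copy(),cv2.COLOR_RGB2HSV)[178:220,280:297].astype(int);w=(h[...,1]*((h[...,0]>4)&(h[...,0]<25)&(h[...,1]>60)))
    print((w.sum(1)).tolist())
cv2.imwrite("pics/c6.png",np.hstack([cv2.resize(i[175:235,265:315],(400,480),interpolation=0) for i in(old,im)])[:,:,::-1])
# per-cap shift along column via expected rows for home/up at both ends
print(proj("scene",[[.514,.184,z] for z in(.052,.057)]+[[.468,.0963,z] for z in(.052,.057)]))
E
```

```text
time_s: 10.25
ee_pos: [0.5826, 0.0336, 0.2149]
tcp_rot: [-3.141, 0.0, 1.087]
contact_force: [0.2, 0.6, -2.7]
width: 0.383
finger_force: 100.4
10.3 [0.58189242 0.03443314 0.21497127] [-0.79425716  0.65778637 -2.98913866]
[0, 0, 0, 0, 0, 0, 0, 426, 552, 444, 374, 344, 350, 348, 338, 343, 338, 345, 354, 364, 346, 326, 336, 346, 358, 348, 294, 105, 72, 0, 0, 0, 0, 0, 0, 0, 0, 0, 0, 0, 0, 0]
[0, 0, 0, 0, 0, 0, 0, 0, 332, 296, 262, 249, 259, 330, 327, 329, 331, 324, 252, 258, 247, 318, 263, 324, 329, 257, 323, 318, 315, 313, 314, 305, 189, 0, 0, 0, 0, 0, 0, 0, 0, 0]
[[288.0607354  186.09487024]
 [288.01421103 184.98897901]
 [287.95419194 208.83008403]
 [287.90556475 207.73252076]]
```

View pics/c6.png

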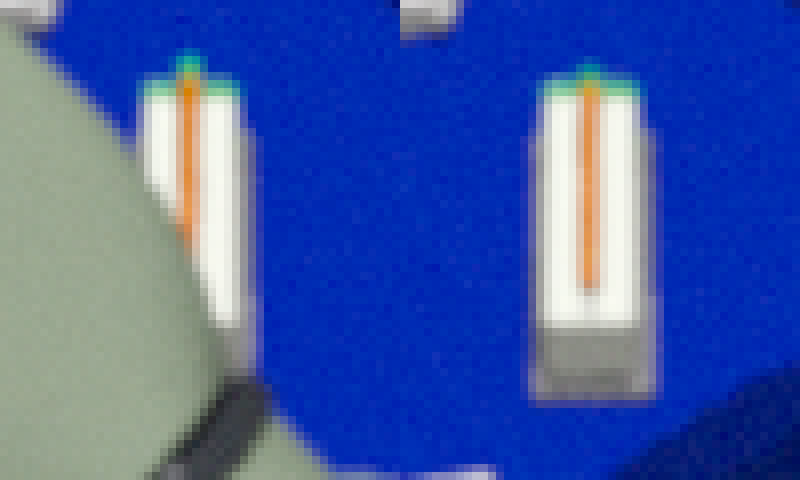

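```bash
python3 - <<'E'
from h import *
for f in("s4","s6"):
    i=cv2.imread(f"pics/{f}.png").astype(int); w=np.clip(i[178:216,280:297,2]-i[178:216,280:297,0]-60,0,None)
    print(w.sum(1).tolist()); print(np.round((w*(np.arange(17)+280)).sum(1)/np.maximum(w.sum(1),1),1).tolist())
E
```

```text
[0, 0, 0, 0, 0, 0, 5, 137, 254, 189, 149, 129, 121, 118, 118, 117, 114, 118, 125, 134, 130, 115, 112, 117, 106, 90, 83, 94, 103, 87, 98, 51, 0, 0, 0, 0, 0, 0]
[0.0, 0.0, 0.0, 0.0, 0.0, 0.0, 288.0, 288.3, 288.1, 288.2, 288.2, 288.2, 288.1, 288.1, 288.1, 288.1, 288.1, 288.1, 288.1, 288.2, 288.2, 288.2, 288.2, 288.2, 288.2, 288.1, 288.1, 288.1, 288.0, 288.0, 288.1, 288.0, 0.0, 0.0, 0.0, 0.0, 0.0, 0.0]
[0, 0, 0, 0, 0, 0, 0, 15, 150, 137, 112, 99, 108, 111, 109, 110, 113, 109, 106, 111, 103, 110, 117, 112, 117, 108, 114, 107, 107, 102, 101, 96, 34, 0, 0, 0, 0, 0]
[0.0, 0.0, 0.0, 0.0, 0.0, 0.0, 0.0, 288.0, 288.3, 288.4, 288.3, 288.2, 288.2, 288.2, 288.2, 288.2, 288.2, 288.2, 288.2, 288.2, 288.3, 288.2, 288.2, 288.2, 288.2, 288.2, 288.2, 288.2, 288.2, 288.2, 288.1, 288.2, 288.0, 0.0, 0.0, 0.0, 0.0, 0.0]
```

The orange profile is now even along the whole strip, and both ends have moved by the home amount: rows 185 to 186 at the tab end, and the far end extended by 1 row. The caps are home, so I'm taking the roller back over the stand.

```bash
python3 -m handwheel '[{"tx":-0.01,"ty":0.002,"tz":0,"turn":0,"hand":0.2},{"tx":-0.035,"ty":0.007,"tz":0,"turn":1,"hand":0.2},{"tx":-0.065,"ty":0.013,"tz":0,"turn":2,"hand":0.2},{"tx":-0.1,"ty":0.02,"tz":0,"turn":3.1,"hand":0.2},{"tx":-0.135,"ty":0.028,"tz":0,"turn":3.1,"hand":0.2},{"tx":-0.165,"ty":0.034,"tz":0,"turn":3.1,"hand":0.2},{"tx":-0.19,"ty":0.039,"tz":0,"turn":3.1,"hand":0.2},{"tx":-0.201,"ty":0.041,"tz":0,"turn":3.1,"hand":0.2},{"tx":-0.201,"ty":0.041,"tz":0,"turn":3.1,"hand":0.2},{"tx":-0.201,"ty":0.041,"tz":0,"turn":3.1,"hand":0.2}]' 100
python3 - <<'E'
from h import *
im=r.grab_frame("scene")
P=[]
for k in range(6): s=r.get_state();P.append(s["ee_pos"]);r.grab_frame("top")
s=r.get_state();print(s["time_s"],np.mean(P,0),s["tcp_rot"],s["contact_force"])
cv2.imwrite("pics/c7.png",np.hstack([cv2.resize(i[180:280,310:400],(400,444)) for i in (cv2.imread("pics/s4.png")[:,:,::-1],im)])[:,:,::-1])
E
```

```text
time_s: 11.3
ee_pos: [0.5254, -0.1616, 0.215]
tcp_rot: [-3.141, -0.001, 1.036]
contact_force: [0.6, 0.8, -2.8]
width: 0.389
finger_force: 100.4
11.65 [ 0.52555926 -0.16159101  0.21485617] [-3.14147376e+00 -1.02803645e-04  1.03522872e+00] [ 0.07373998  0.36200374 -1.96477218]
```

View pics/c7.png

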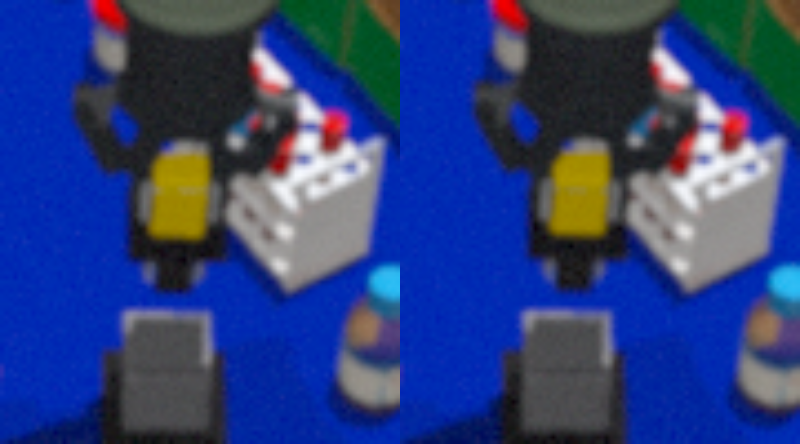

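The roller hangs in the grip just as it did after lifting, with no slip or tilt. Lowering it into the stand.

```bash
python3 -m handwheel '[{"tx":-0.0014,"ty":0,"tz":0.01,"turn":0,"hand":0.2},{"tx":-0.0014,"ty":0,"tz":0.03,"turn":0,"hand":0.2},{"tx":-0.0014,"ty":0,"tz":0.045,"turn":0,"hand":0.2},{"tx":-0.0014,"ty":0,"tz":0.06,"turn":0,"hand":0.2},{"tx":-0.0014,"ty":0,"tz":0.075,"turn":0,"hand":0.2},{"tx":-0.0014,"ty":0,"tz":0.09,"turn":0,"hand":0.2},{"tx":-0.0014,"ty":0,"tz":0.1,"turn":0,"hand":0.2},{"tx":-0.0014,"ty":0,"tz":0.108,"turn":0,"hand":0.2},{"tx":-0.0014,"ty":0,"tz":0.114,"turn":0,"hand":0.2},{"tx":-0.0014,"ty":0,"tz":0.117,"turn":0,"hand":0.2},{"tx":-0.0014,"ty":0,"tz":0.117,"turn":0,"hand":0.2}]' 60
```

```text
time_s: 12.75
ee_pos: [0.5247, -0.1638, 0.0977]
tcp_rot: [-3.141, -0.0, 1.035]
contact_force: [-0.3, -0.6, -2.0]
width: 0.384
finger_force: 100.4
```

```bash
python3 -m handwheel '[{"tx":0,"ty":0,"tz":0.001,"turn":0,"hand":0.2},{"tx":0,"ty":0,"tz":0.002,"turn":0,"hand":0.2},{"tx":0,"ty":0,"tz":0.002,"turn":0,"hand":0.2}]' 40
```

```text
time_s: 13.05
ee_pos: [0.5248, -0.1639, 0.0966]
tcp_rot: [3.141, -0.0, 1.035]
contact_force: [-4.0, 1.0, 11.0]
width: 0.39
finger_force: 102.1
```

The guard is seated on the rim (11 N). Releasing and rising.

```bash
python3 -m handwheel '[{"tx":0,"ty":0,"tz":-0.0005,"turn":0,"hand":0.42},{"tx":0,"ty":0,"tz":-0.0005,"turn":0,"hand":0.5},{"tx":0,"ty":0,"tz":-0.0005,"turn":0,"hand":0.6},{"tx":0,"ty":0,"tz":-0.0005,"turn":0,"hand":0.65},{"tx":0,"ty":0,"tz":-0.0005,"turn":0,"hand":0.65},{"tx":0,"ty":0,"tz":-0.0005,"turn":0,"hand":0.65}]'
python3 -m handwheel '[{"tx":0,"ty":0,"tz":-0.01,"turn":0,"hand":0.65},{"tx":0,"ty":0,"tz":-0.03,"turn":0,"hand":0.65},{"tx":0,"ty":0,"tz":-0.06,"turn":0,"hand":0.65},{"tx":0,"ty":0,"tz":-0.1,"turn":0,"hand":0.65},{"tx":0,"ty":0,"tz":-0.14,"turn":0,"hand":0.65},{"tx":0,"ty":0,"tz":-0.16,"turn":0,"hand":0.65},{"tx":0,"ty":0,"tz":-0.16,"turn":0,"hand":0.65},{"tx":0,"ty":0,"tz":-0.16,"turn":0,"hand":0.65}]'
python3 - <<'E'
from h import *
im=r.grab_frame("scene"); cv2.imwrite("pics/c8.png",np.hstack([cv2.resize(im[170:290,290:400],(440,480)),cv2.resize(im[175:235,265:315],(350,480))])[:,:,::-1])
print(blobs(im,(22,120,100),(35,255,255),(320,220,380,270))[0],blobs(cv2.imread("pics/scene0.png")[:,:,::-1].copy(),(22,120,100),(35,255,255),(320,220,380,270))[0])
E
```

```text
time_s: 13.65
ee_pos: [0.5246, -0.1638, 0.0963]
tcp_rot: [-3.141, -0.0, 1.035]
contact_force: [0.4, -0.4, -0.7]
width: 0.647
finger_force: 0.0
time_s: 14.45
ee_pos: [0.5245, -0.1638, 0.2566]
tcp_rot: [3.141, -0.0, 1.035]
contact_force: [-0.8, 0.0, -0.4]
width: 0.65
finger_force: 0.0
[(array([348. , 251.5]), array([17., 12.]), 90.0, array([[342., 243.],
       [354., 243.],
       [354., 260.],
       [342., 260.]], dtype=float32))] [(array([347. , 251.5]), array([17., 12.]), 90.0, array([[341., 243.],
       [353., 243.],
       [353., 260.],
       [341., 260.]], dtype=float32))]
```

View pics/c8.png

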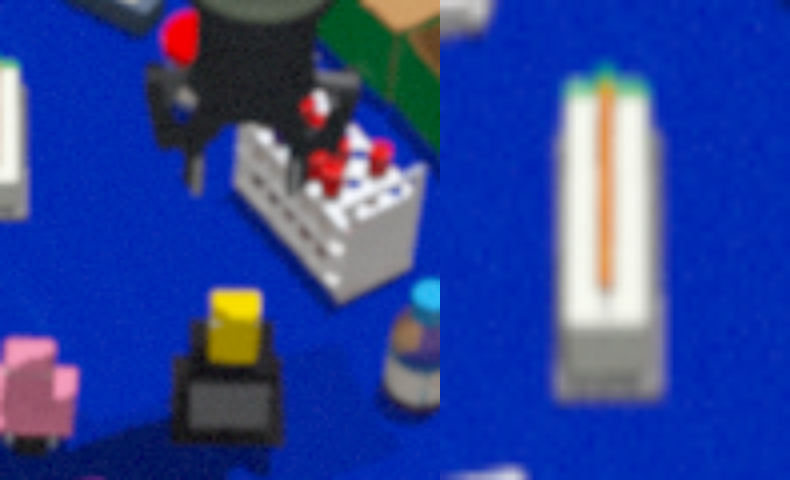

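The roller is back in its stand, upright, with the handle within 1 px of where it started at (348,251.5). The strip is level, and the gripper is clear of everything.

```bash
python3 -c '
from plant import r
print(r.finish_job())'
```

```text
the job is handed in; nothing more can be done
None
```

The job is handed in: I rolled the strip once from the green-tab end to the far end, the camera shows all the caps level and home, and the roller hangs upright in its stand again, after about 14.5 s of the 54 s allowed.

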